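Free the stuck cover of a seal box

TASK

The red cover of the seal box has stuck on its base, and lifting it just takes the base along. Keeping the base down on the desk throughout, slide the whole box into the wooden keeper through its flared mouth, up to the back stop, so that the base's edges are under the yellow lips; then lift the cover straight off and set it down gently, mouth down, in the middle of the round red pad. Leave the base in the keeper, and do not disturb the other things on the desk.

Things in the scene. Friction and masses are not known exactly. Their poses are not given: they have to be found in the camera images.
- seal_base: Inner part of the seal box: dark wooden plinth 110 (x) x 88 (y) x 12 mm; on it a light wooden block 70 x 44 mm up to 52 mm above the desk and a green stone seal 36 x 34 mm up to 92 mm, both hidden in the cover at first. Loose, about 0.25 kg; its waxed underside slides easily (friction 0.3). Origin: centre of the underside, z up. Half a turn makes no difference.
- felt (a point): Point on the base's axis 32 mm above its underside, between two sprung felt pads on the block's +y and -y sides. They grip the cover from within (about 6 to 9 N to pull it off), more than the base's weight: unless the base is held down it rises with the cover.
- cover: Outer part: red slip cover open below, brass band and top frame, 82 (x) x 56 (y) x 91 mm outside, walls 4 mm, about 0.15 kg. Origin: centre of its open lower end, z to its closed top. At first it stands on the plinth (origin 12 mm above the base's, axes alike, 2 mm play). Grip it across the 56 mm from above; pushing it pushes the base along. It clears the seal when raised 80 mm.
- keeper: Wooden keeper fixed to the desk: two rails along its x axis with yellow lips overhanging inward, and a back stop at +x. Origin: on the desk, where the centre of the base's underside lies when the plinth touches the stop. Slide in along keeper +x, either way round. Between rails 94 mm, between lips 72 mm, 16 mm free under the lips, lips' tops 25 mm above the desk.
- mouth (a point): Middle of the keeper's flared mouth, on the desk 98 mm before the keeper's origin (-x). Guides without lips, 24 mm high, narrow from about 130 mm apart here to 94 mm at the lips' start, 56 mm before the origin.
- pad: Round red pad, 160 mm across, 4 mm thick, fixed. Origin: centre of its underside, on the desk.
- ink_slab: Bystander: dark rectangular ink slab, 100 x 75 x 20 mm, origin at the centre of its underside.
- bowl: Bystander: blue bowl, 130 mm across, 60 mm high, origin at the centre of its underside.
- bar_a: Bystander: wooden paperweight bar 180 (x) x 32 x 26 mm, origin at the centre of its underside.
- bar_b: Bystander: dark wooden paperweight bar 180 (x) x 32 x 26 mm, origin at the centre of its underside.
- paste_jar: Bystander: small white jar with a blue lid, 72 mm across, 45 mm high, origin at the centre of its underside.
- brush_rest: Bystander: white ceramic brush rest 30 x 130 (y) x 30 mm, origin at the centre of its underside.
- dish: Bystander: white dish, 100 mm across, 18 mm high, origin at the centre of its underside.
There are look-alikes about, which are no part of the job. What is meant by the pad is not turquoise, and is the larger of those in its own colour. There is more than one size of the seal_base; the one meant has the size given above.

How it is judged:
By the outcome, as a careful person would: the job done as asked, in the order asked, and still so for the second after the job is handed in, with the robot touching nothing.
It also fails if it takes over 66 s, if anything falls off the work surface, if the arm or the gripper's body presses on something with over 40 N, if the wrist force passes 120 N, or if a joint passes its speed limit or range.

ROBOT

A 6-joint arm with a two-finger parallel gripper is mounted at the origin on the work surface. World frame = base frame: x ahead of the robot, y to its left, z up, the work surface at z = 0. Lengths are in m, angles in rad, forces in N, time in s.
With the tool pointing down it reaches from about 0.35 to 0.85 m from the base axis. Payload 8.1 kg.
Tool frame: the origin (TCP) lies at the very end of the fingers, on their centre line; the grasp point (between the pads) lies 19 mm behind it; y points along the fingers, x is the direction in which the jaws open and shut, and the axes are right-handed (so a half turn about y gives the same grasp; the last joint's range is limited). The gripper opens to 93 mm and grips with 3 to 60 N. Pads are 15 mm wide; open, the fingers measure 128 mm over their backs; the gripper's body (75 mm by 188 mm) begins 65 mm behind the grasp point.
Start: joints at [-1.383, 0.13, 1.488, -0, 1.523, -0.085], TCP at [0.162, -0.578, 0.219] pointing down, gripper open.
Joint ranges: [-2.96, 2.96], [-0.89, 2.26], [0.02, 2.5], [-1.34, 4.48], [0, 2.73], [-2.66, 2.66]. Speed limits (rad/s): [2.39, 2.39, 2.79, 3.14, 3.14, 3.14].

INTERFACE

Orientations are given as [roll, pitch, yaw] about the fixed x, y, z axes, in that order (R = Rz(yaw) Ry(pitch) Rx(roll)).
In Python, from workcell import bot, imaging, ticket gives the robot as it stands.
- The arm moves only by the shell command python3 -m inch 'ROWS'. ROWS is a JSON object of lists of equal length, an entry for each row: "dp": the shift along the tool's x, y, z in cm, a list of three; "turn": the turn, a rotation vector about the tool's x, y, z in degrees, a list of three; "hand": the finger opening in cm, from 0 to 9.3. In form: {"dp": [[tx, ty, tz], ...], "turn": [[wx, wy, wz], ...], "hand": [hand, ...]}. A call has 1 to 10 rows; each row is the pose to reach, as a shift and turn from the pose commanded when the call began, along the tool's axes at that moment; what a row does not reach only later rows make up. A row lasts 1/12 s, in which the tool goes at most 41.7 mm and 7.16 degrees, less where a joint would pass 70% of its speed; a pose out of reach is approached as far as the arm can. A call with a gripper value outside its range is refused whole. The fingers move at their own pace and stop on an object; the grip force is fixed at half the most. Time passes only in rows, so rows that repeat a pose let the fingers close. It gives the time, the measured TCP pose, the force and the opening at its end, in the units of the state.
- bot.observe(): the state, without advancing time (a new reading comes with each control period).
- imaging.grab_frame(name): name is "scene" or "top" or "wrist"; returns a dict with "frame" (400x640x3 uint8, blue, green, red), "camera_matrix" (3x3 intrinsics, pixels), "R" (3x3) and "t" (3): a world point X has camera coordinates R X + t; the wrist camera has in their place "T_tool_cam" (4x4, takes a point from camera to tool coordinates, whose origin is the TCP and whose axes are the tool frame's). Camera axes: x right, y down, z forward; pixel columns grow to the right and rows downward; lengths in m; the calibration is good to about 2 mm. A picture is of the moment at which its call begins: read the wrist's pose just before it. There is no depth.
- ticket.sign_off(): hands the job in, once; it reports no verdict.
The state is a dict: "t": time; "qpos": joint angles; "qvel": joint speeds; "joint_torque": joint torques, N m; "tool_pos": TCP position; "tool_rot": TCP orientation; "ft_force": force on the tool from outside, world axes, zero at the start; "wrist_torque": the same for the moment, N m; "gripper_width": finger opening in m.
Only numpy, scipy, OpenCV 4.12 (cv2) and the standard library are available. Lean on these libraries where they do the work, as an engineer would, in place of code of your own. Each camera call takes 0.05 s, during which the arm holds its last target.

## Working session

There is one attempt and no reset: what is moved stays moved. The work goes in short steps, Python scripts to look and compute and a shell command to move; the robot and the scene stay as the last step left them, time stands still between calls to the robot, and variables do not carry over. Pictures are saved under pics/ and viewed, and the job is handed in when it is done.

```bash
ls; mkdir -p pics; python3 - <<'E'
from workcell import bot, imaging
import cv2
print(bot.observe())
for n in("scene","top"):
    f=imaging.grab_frame(n); cv2.imwrite(f"pics/{n}0.png",f["frame"]); print(n,f["camera_matrix"],f["R"],f["t"])
E
```

```text
pics
{'t': 0.0, 'qpos': array([-1.38340686e+00,  1.31139534e-01,  1.48928886e+00, -1.29067413e-05,
        1.52303760e+00, -8.53962212e-02]), 'qvel': array([ 1.77165608e-03,  1.51185883e-03,  8.00012212e-05, -1.29907227e-03,
       -1.27910243e-04,  4.66653910e-04]), 'joint_torque': array([ 4.06057501e-03, -5.59843004e+01, -4.91754520e+01,  7.71259842e-02,
        3.55444173e-02, -1.35664827e-04]), 'tool_pos': array([ 0.16155789, -0.57722796,  0.21759514]), 'tool_rot': array([-1.57064939,  0.00186761, -1.29800987]), 'ft_force': array([-1.14350699, -0.72659416,  0.56436468]), 'wrist_torque': array([-0.01895989,  0.00057018, -0.04677267]), 'gripper_width': 0.09330797088730736}
scene [[453.66946695   0.         317.07636729]
 [  0.         453.66946695 198.55387053]
 [  0.           0.           1.        ]] [[ 0.60343724  0.79738319 -0.00659886]
 [ 0.67922033 -0.51831512 -0.51962408]
 [-0.4177598   0.30907844 -0.85436952]] [-0.32040973 -0.33148246  1.72021459]
top [[382.3709496    0.         317.12503182]
 [  0.         382.3709496  202.05295139]
 [  0.           0.           1.        ]] [[-0.00784498 -0.99995062 -0.00610092]
 [-0.99510274  0.00840784 -0.09848782]
 [ 0.09853425  0.00529841 -0.99511955]] [0.01685192 0.52862293 1.10662456]
```

View pics/scene0.png

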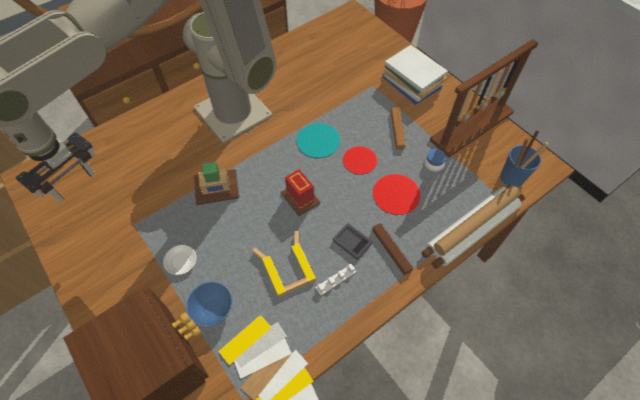

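View pics/top0.png

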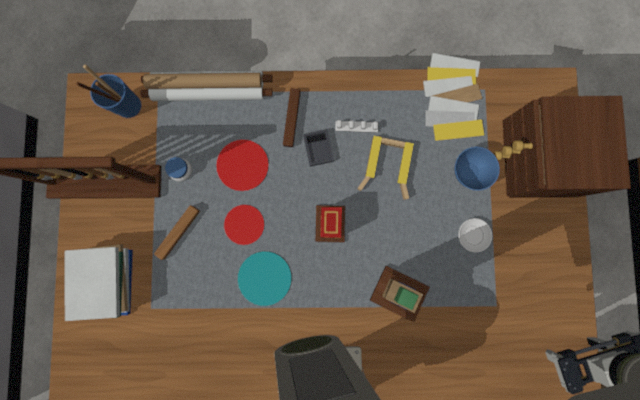

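```bash
cat > h.py <<'E'
import numpy as np, cv2
from workcell import bot, imaging
from scipy.spatial.transform import Rotation as Ro
def ray(f,uv,z,R=None,t=None):
    R=f["R"] if R is None else R; t=f["t"] if t is None else t
    d=R.T@np.linalg.solve(f["camera_matrix"],[uv[0],uv[1],1.]); c=-R.T@t
    return c+d*(z-c[2])/d[2]
def proj(f,X):
    p=f["camera_matrix"]@(f["R"]@np.array(X)+f["t"]); return p[:2]/p[2]
def crop(im,x,y,w,h,s,name):
    c=cv2.resize(im[y:y+h,x:x+w],None,fx=s,fy=s,interpolation=cv2.INTER_CUBIC)
    st=10 if s>=6 else 20
    for u in range((x//st+1)*st,x+w,st): cv2.putText(c,str(u),(int((u-x)*s),10),0,.35,(255,255,255)); cv2.line(c,(int((u+.5-x)*s),12),(int((u+.5-x)*s),18),(255,255,255))
    for v in range((y//st+1)*st,y+h,st): cv2.putText(c,str(v),(0,int((v-y)*s)),0,.35,(255,255,255)); cv2.line(c,(24,int((v+.5-y)*s)),(30,int((v+.5-y)*s)),(255,255,255))
    cv2.imwrite("pics/"+name,c)
E
python3 - <<'E'
from h import *
im=cv2.imread("pics/top0.png")
crop(im,300,115,130,140,4.2,"c1.png")
crop(im,300,190,80,65,9,"c2.png")
crop(im,350,125,80,80,7.5,"c3.png")
E
```

```text
(no output)
```

View pics/c2.png

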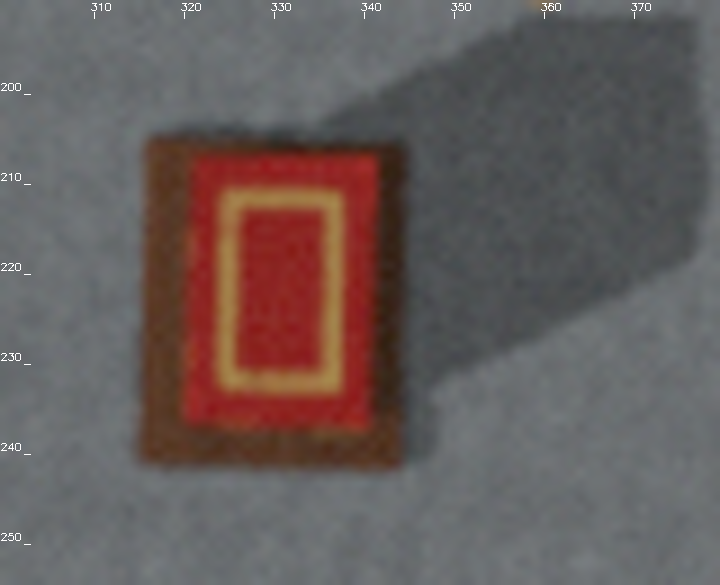

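View pics/c3.png

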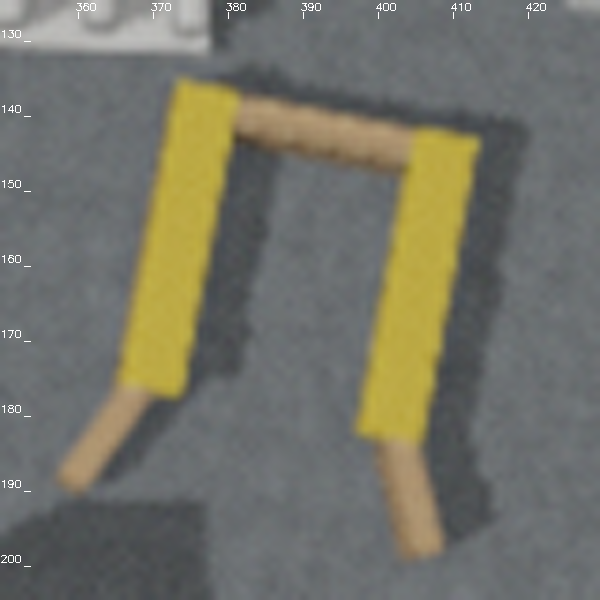

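```bash
python3 - <<'E'
from h import *
f=imaging.grab_frame("top")
def P(l,x,y,s,z): return np.array([ray(f,(x+a/s-.5,y+b/s-.5),z)[:2] for a,b in l])
np.set_printoptions(precision=4,suppress=True)
for n,l,z in (("cover",[(188,155),(380,155),(370,432),(183,425)],.103),("plinth",[(147,137),(405,142),(400,468),(140,463)],.012)):
    p=P(l,300,190,9,z); print(n,p.mean(0),[np.linalg.norm(p[i]-p[(i+1)%4]) for i in range(4)])
    d=(p[0]+p[1]-p[2]-p[3]);print("long axis deg",np.degrees(np.arctan2(d[1],d[0])))
L=P([(180,80),(240,92),(184,398),(120,388)],350,125,7.5,.025)
Rr=P([(415,127),(480,140),(422,440),(357,433)],350,125,7.5,.025)
print(L,Rr)
for a in (L[1]-L[2],L[0]-L[3],Rr[0]-Rr[3],Rr[1]-Rr[2]): print("ax",np.degrees(np.arctan2(a[1],a[0])),np.linalg.norm(a))
print("gap",np.linalg.norm(L[1]-Rr[0]),np.linalg.norm(L[2]-Rr[3]), "front", (L[2]+Rr[3])/2,(L[3]+Rr[2])/2,"back",(L[1]+Rr[0])/2)
for n,uv in (("big red",(242,165)),("small",(244,224))): print(n,ray(f,uv,.004))
# pad centroid
hsv=cv2.cvtColor(f["frame"],cv2.COLOR_BGR2HSV)
m=((hsv[...,0]<8)|(hsv[...,0]>172))&(hsv[...,1]>180)&(hsv[...,2]>120)
n,lab,st,c=cv2.connectedComponentsWithStats(m.astype(np.uint8))
for i in range(1,n):
    if st[i,4]>200: print(st[i],c[i],ray(f,c[i],.004))
E
```

```text
cover [ 0.4662 -0.0245] [np.float64(0.05879478101255724), np.float64(0.08454139068879517), np.float64(0.05685142792256264), np.float64(0.08239131472750812)]
long axis deg -2.2213422668244025
plinth [ 0.467  -0.0248] [np.float64(0.08590234952783751), np.float64(0.10797153726755417), np.float64(0.0857657816847337), np.float64(0.10804903811787374)]
long axis deg -1.6917123534145821
[[ 0.7301 -0.159 ]
 [ 0.7249 -0.183 ]
 [ 0.6008 -0.1577]
 [ 0.605  -0.1324]] [[ 0.7099 -0.2528]
 [ 0.7043 -0.2786]
 [ 0.5831 -0.2517]
 [ 0.5861 -0.226 ]]
ax -11.510372876856946 0.1266605071080233
ax -12.029648420796056 0.1278329288755061
ax -12.201060896007036 0.12661165549931122
ax -12.529963780362108 0.12417505336882814
gap 0.07136962149775553 0.06984284540035646 front [ 0.5935 -0.1918] [ 0.5941 -0.192 ] back [ 0.7174 -0.2179]
big red [0.6466 0.2412 0.004 ]
small [0.4665 0.2331 0.004 ]
[ 217  140   51   50 1973] [242.0122 164.6771] [0.6476 0.2411 0.004 ]
[ 225  205   39   39 1152] [243.7604 224.2135] [0.4658 0.2338 0.004 ]
[321 207  21  31 246] [331.0244 222.3455] [ 0.4693 -0.0286  0.004 ]
```

```bash
cat >> h.py <<'E'
def to(x,y,z,yawdeg):
    s=bot.observe(); R=Ro.from_euler("xyz",s["tool_rot"]).as_matrix()
    T=Ro.from_euler("xyz",[-90,0,yawdeg],degrees=True).as_matrix()
    d=R.T@(np.array([x,y,z])-s["tool_pos"])*100
    print("t",round(s["t"],2),"pos",s["tool_pos"].round(4),"rotdeg",np.degrees(s["tool_rot"]).round(2),"F",s["ft_force"].round(1),"w",round(s["gripper_width"],4))
    print("dp",d.round(2),"turn",np.degrees(Ro.from_matrix(R.T@T).as_rotvec()).round(2))
E
python3 - <<'E'
from h import *
im=cv2.imread("pics/top0.png")
crop(im,205,130,235,190,3.3,"c4.png")
to(.4666,-.0246,.18,-92)
E
```

```text
t 0.15 pos [ 0.1616 -0.5774  0.2178] rotdeg [-8.999e+01  8.000e-02 -7.437e+01] F [ 0.2 -1.6 -0.5] w 0.0929
dp [-45.01   3.85  44.27] turn [ 1.000e-02  1.763e+01 -8.000e-02]
```

View pics/c4.png

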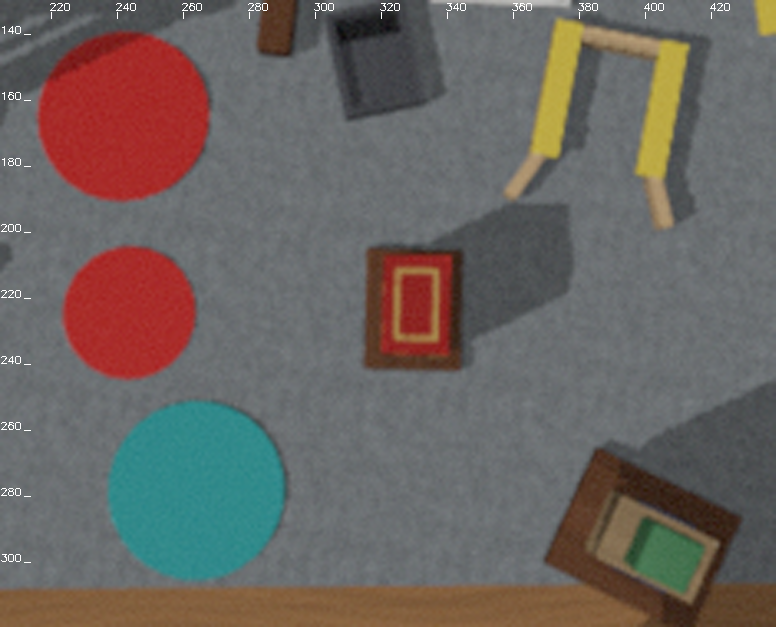

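```bash
python3 -m inch '{"dp":[[-45,1,44.3],[-45,1,44.3],[-45,1,44.3],[-45,1,44.3],[-45,1,44.3],[-45,1,44.3],[-45,1,44.3],[-45,1,44.3],[-45,1,44.3],[-45,1,44.3]],"turn":[[0,0,0],[0,4,0],[0,8,0],[0,12,0],[0,17.6,0],[0,17.6,0],[0,17.6,0],[0,17.6,0],[0,17.6,0],[0,17.6,0]],"hand":[9.3,9.3,9.3,9.3,9.3,9.3,9.3,9.3,9.3,9.3]}'; python3 -c "
from h import *
to(.4666,-.0246,.18,-92)"
```

```text
t: 0.98
tool_pos: [0.3635, -0.2112, 0.212]
tool_rot: [-1.57, -0.0, -1.606]
ft_force: [0.4, -0.2, -0.5]
gripper_width: 0.0928
t 0.98 pos [ 0.3635 -0.2112  0.212 ] rotdeg [-8.998e+01 -1.000e-02 -9.199e+01] F [ 0.4 -0.2 -0.5] w 0.0928
dp [-19.01   3.2    9.65] turn [-0.02  0.01  0.01]
```

```bash
python3 -m inch '{"dp":[[-16,0,8],[-16,0,8],[-16,0,8],[-16,0,8],[-16,0,8],[-16,0,8],[-16,0,8],[-16,0,8]],"turn":[[0,0,0],[0,0,0],[0,0,0],[0,0,0],[0,0,0],[0,0,0],[0,0,0],[0,0,0]],"hand":[9.3,9.3,9.3,9.3,9.3,9.3,9.3,9.3]}'; python3 - <<'E'
from h import *
to(.4666,-.0246,.18,-92)
s=bot.observe(); f=imaging.grab_frame("wrist"); cv2.imwrite("pics/w1.png",f["frame"])
T=np.eye(4);T[:3,:3]=Ro.from_euler("xyz",s["tool_rot"]).as_matrix();T[:3,3]=s["tool_pos"]
C=T@f["T_tool_cam"]; np.savez("w1.npz",C=C,K=f["camera_matrix"]); print(C)
E
```

```text
t: 1.65
tool_pos: [0.4481, -0.0567, 0.2118]
tool_rot: [-1.572, -0.0, -1.605]
ft_force: [-0.6, -0.2, -0.4]
gripper_width: 0.0931
t 1.65 pos [ 0.4481 -0.0567  0.2118] rotdeg [-9.004e+01 -2.000e-02 -9.198e+01] F [-0.6 -0.2 -0.4] w 0.0931
dp [-3.27  3.18  1.74] turn [0.04 0.02 0.02]
[[-3.52590581e-02 -9.67025547e-01 -2.52226862e-01  5.17402083e-01]
 [-9.99378185e-01  3.41689540e-02  8.70201535e-03 -5.84528028e-02]
 [ 2.03256905e-04  2.52376849e-01 -9.67629002e-01  3.77583116e-01]
 [ 0.00000000e+00  0.00000000e+00  0.00000000e+00  1.00000000e+00]]
```

View pics/w1.png

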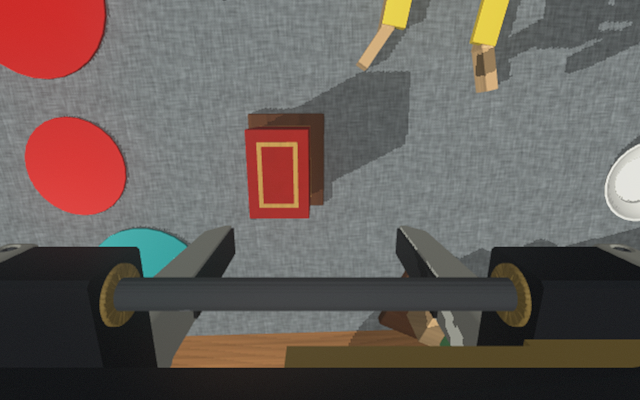

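```bash
python3 - <<'E'
from h import *
f=np.load("w1.npz");C=f["C"];R=C[:3,:3].T;t=-R@C[:3,3]
im=cv2.imread("pics/w1.png"); crop(im,230,100,110,130,6,"c5.png")
p=np.array([ray(f,u,.103,R,t)[:2] for u in [(247,129),(311,127),(309,218),(249,218)]])
print(p,p.mean(0))
E
```

```text
Traceback (most recent call last):
  File "h.py", line 6, in ray
    d=R.T@np.linalg.solve(f["camera_matrix"],[uv[0],uv[1],1.]); c=-R.T@t
                          ~^^^^^^^^^^^^^^^^^
KeyError: 'camera_matrix is not a file in the archive'
```

View pics/c5.png

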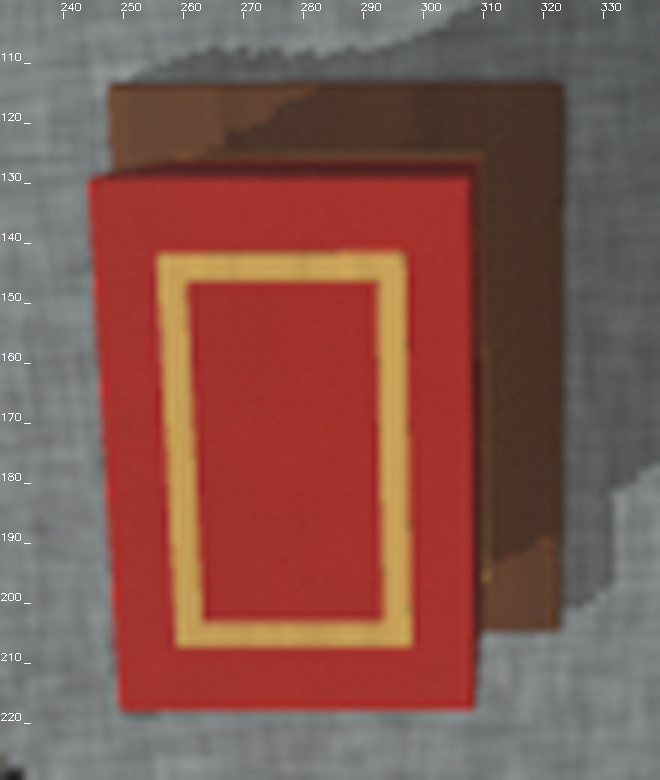

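```bash
python3 - <<'E'
from h import *
d=np.load("w1.npz");C=d["C"];R=C[:3,:3].T;t=-R@C[:3,3];f={"camera_matrix":d["K"]}
p=np.array([ray(f,u,.103,R,t)[:2] for u in [(244.5,129.2),(307.8,129.2),(308.7,217.8),(249.5,217.8)]])
print(p.round(4),p.mean(0)); q=p[0]+p[1]-p[2]-p[3];print(np.degrees(np.arctan2(q[1],q[0])))
print(np.linalg.norm(p[0]-p[1]),np.linalg.norm(p[1]-p[2]))
to(.4666,-.0246,.18,-92)
E
```

```text
[[ 0.5079  0.0031]
 [ 0.506  -0.0518]
 [ 0.4251 -0.0494]
 [ 0.427   0.0059]] [ 0.46649789 -0.02306221]
-1.8860768795800669
0.05494221366857433 0.08096224880242546
t 1.7 pos [ 0.4481 -0.057   0.2119] rotdeg [-9.003e+01 -2.000e-02 -9.204e+01] F [-0.1  0.4 -0.1] w 0.093
dp [-3.31  3.19  1.73] turn [ 0.03 -0.04  0.02]
```

```bash
python3 -m inch '{"dp":[[-3.4,2,1.75],[-3.4,5,1.75],[-3.4,8,1.75],[-3.4,10.5,1.75],[-3.4,12.5,1.75],[-3.4,14,1.75],[-3.4,14.6,1.75],[-3.4,14.6,1.75],[-3.4,14.6,1.75]],"turn":[[0,0,0],[0,0,0],[0,0,0],[0,0,0],[0,0,0],[0,0,0],[0,0,0],[0,0,0],[0,0,0]],"hand":[9.3,9.3,9.3,9.3,9.3,9.3,9.3,9.3,9.3]}'; python3 - <<'E'
from h import *
to(.4665,-.0238,.065,-92)
s=bot.observe(); f=imaging.grab_frame("wrist"); cv2.imwrite("pics/w2.png",f["frame"])
E
```

```text
t: 2.45
tool_pos: [0.4674, -0.0235, 0.0666]
tool_rot: [-1.571, -0.0, -1.607]
ft_force: [-0.1, 0.5, 0.2]
gripper_width: 0.093
t 2.45 pos [ 0.4674 -0.0235  0.0666] rotdeg [-8.999e+01 -1.000e-02 -9.205e+01] F [-0.1  0.5  0.2] w 0.093
dp [ 0.03  0.16 -0.09] turn [-0.01 -0.05  0.01]
```

View pics/w2.png

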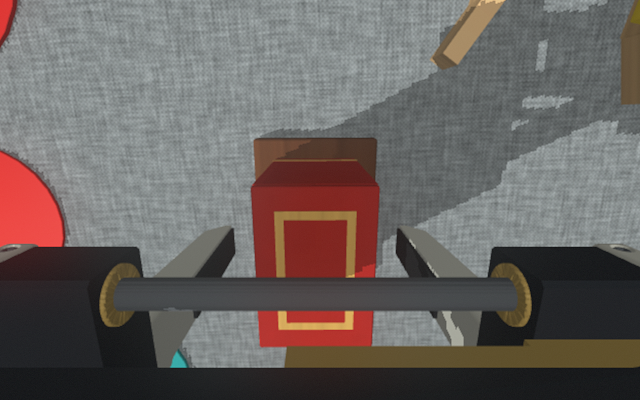

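The cover (255–378 px) sits centred between the fingers. Close.

```bash
python3 -m inch '{"dp":[[0,0,0],[0,0,0],[0,0,0],[0,0,0],[0,0,0],[0,0,0],[0,0,0],[0,0,0],[0,0,0],[0,0,0]],"turn":[[0,0,0],[0,0,0],[0,0,0],[0,0,0],[0,0,0],[0,0,0],[0,0,0],[0,0,0],[0,0,0],[0,0,0]],"hand":[8,7,6,5,4.5,4.5,4.5,4.5,4.5,4.5]}'; python3 -c "
from h import *
to(.5475,-.1815,.0666,-102.1)"
```

```text
t: 3.33
tool_pos: [0.4673, -0.0227, 0.0662]
tool_rot: [-1.571, -0.0, -1.605]
ft_force: [-1.4, -0.9, 1.8]
gripper_width: 0.0562
t 3.33 pos [ 0.4673 -0.0227  0.0662] rotdeg [-8.999e+01 -1.000e-02 -9.197e+01] F [-1.4 -0.9  1.8] w 0.0562
dp [15.59 -0.04  8.56] turn [-1.000e-02  1.013e+01  1.000e-02]
```

```bash
python3 -m inch '{"dp":[[1,0,0],[2.5,0,0],[4,0,0],[5.5,0,0.1],[7,0,0.1],[8.5,0,0.2],[10,0,0.2],[11.5,0,0.2],[13,0,0.2],[14,0,0.2]],"turn":[[0,1,0],[0,2,0],[0,3,0],[0,4,0],[0,5,0],[0,6,0],[0,7,0],[0,8,0],[0,9,0],[0,10.1,0]],"hand":[4.5,4.5,4.5,4.5,4.5,4.5,4.5,4.5,4.5,4.5]}'; python3 - <<'E'
from h import *
to(.5475,-.1815,.0662,-102.1)
for n in("top","scene"):
    f=imaging.grab_frame(n);cv2.imwrite(f"pics/{n}2.png",f["frame"])
    if n=="top": crop(f["frame"],330,120,100,125,6,"c6.png")
    else: crop(f["frame"],200,150,140,150,5,"c7.png")
E
```

```text
t: 4.17
tool_pos: [0.4643, -0.1639, 0.0662]
tool_rot: [-1.571, 0.001, -1.784]
ft_force: [0.2, 3.4, 4.4]
gripper_width: 0.0559
t 4.17 pos [ 0.4643 -0.1639  0.0662] rotdeg [-8.999e+01  3.000e-02 -1.022e+02] F [0.2 3.4 4.4] w 0.0559
dp [-0.04 -0.    8.5 ] turn [-0.01 -0.1  -0.03]
```

View pics/c6.png

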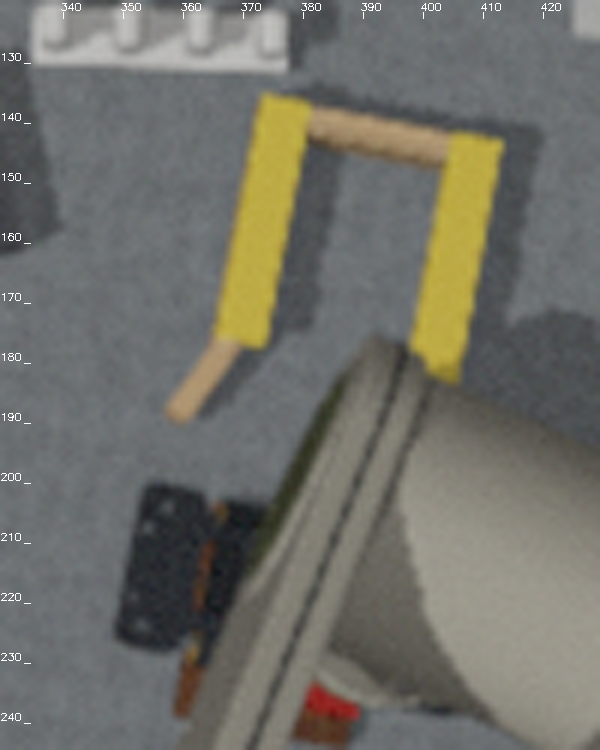

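View pics/c7.png

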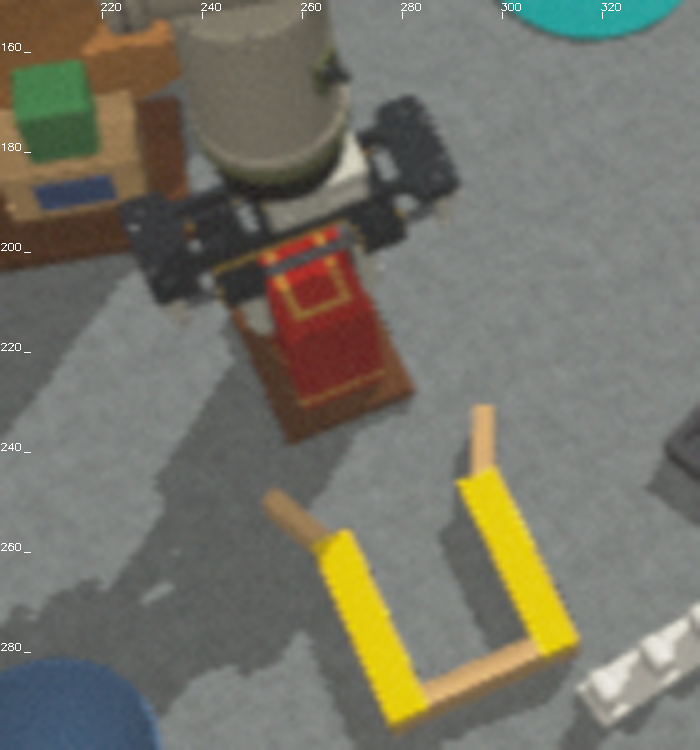

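```bash
python3 - <<'E'
from h import *
f=imaging.grab_frame("scene")
g=lambda a,b,z: ray(f,(200+a/5-.5,150+b/5-.5),z)[:2]
A,B,C,D=g(350,530,.025),g(428,695,.025),g(457,485,.025),g(540,657,.025)
for v in(B-A,D-C):print(np.degrees(np.arctan2(v[1],v[0])),np.linalg.norm(v))
fr=(A+C)/2; print("front",fr,"gap",np.linalg.norm(A-C))
ax=np.array([np.cos(np.radians(-12.1)),np.sin(np.radians(-12.1))]);print("orig",fr+.056*ax)
p=(g(291,442,.012),g(414,393,.012));print("plinth front",p,np.linalg.norm(p[0]-p[1])); c=(p[0]+p[1])/2-.055*ax
o=np.array([.6485,-.2036]);n=np.array([-ax[1],ax[0]]);print("ctr",c,"along",(c-o)@ax,"lat",(c-o)@n,"tcp lat",(bot.observe()["tool_pos"][:2]-o)@n,(bot.observe()["tool_pos"][:2]-o)@ax)
print("lat scene vs top", (fr-o)@n)
E
```

```text
-11.063781734625787 0.11705130749755978
-12.02382526658281 0.12349772819834468
front [ 0.59744707 -0.19157401] gap 0.07096960499339171
orig [ 0.65220293 -0.20331265]
plinth front (array([ 0.51182572, -0.21982979]), array([ 0.5302638 , -0.13834217])) 0.08354756306329439
ctr [ 0.46726668 -0.16755696] along -0.1847621898776688 lat -0.0027475874859234986 tcp lat 0.0002270873801358135 -0.18829107634181452
lat scene vs top 0.0010571650709181864
```

```bash
python3 -m inch '{"dp":[[0,0,1],[0,0,2],[0,0,3],[-0.05,0,4],[-0.05,0,5],[-0.05,0,6],[-0.05,0,7],[-0.05,0,7.5],[-0.05,0,7.5]],"turn":[[0,0,0],[0,0,0],[0,0,0],[0,0,0],[0,0,0],[0,0,0],[0,0,0],[0,0,0],[0,0,0]],"hand":[4.5,4.5,4.5,4.5,4.5,4.5,4.5,4.5,4.5]}'; python3 - <<'E'
from h import *
to(.6485,-.2036,.0662,-102.1)
f=imaging.grab_frame("wrist");cv2.imwrite("pics/w3.png",f["frame"])
f=imaging.grab_frame("scene");crop(f["frame"],220,190,110,110,6,"c8.png")
E
```

```text
t: 5.07
tool_pos: [0.5389, -0.1773, 0.0661]
tool_rot: [-1.57, 0.0, -1.78]
ft_force: [2.4, 0.6, 1.2]
gripper_width: 0.056
t 5.07 pos [ 0.5389 -0.1773  0.0661] rotdeg [-8.9960e+01  1.0000e-02 -1.0201e+02] F [2.4 0.6 1.2] w 0.056
dp [ 0.29  0.   11.27] turn [-0.04  0.09 -0.01]
```

View pics/w3.png

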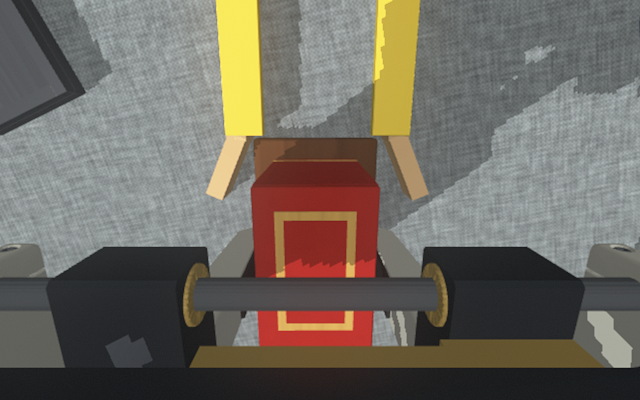

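View pics/c8.png

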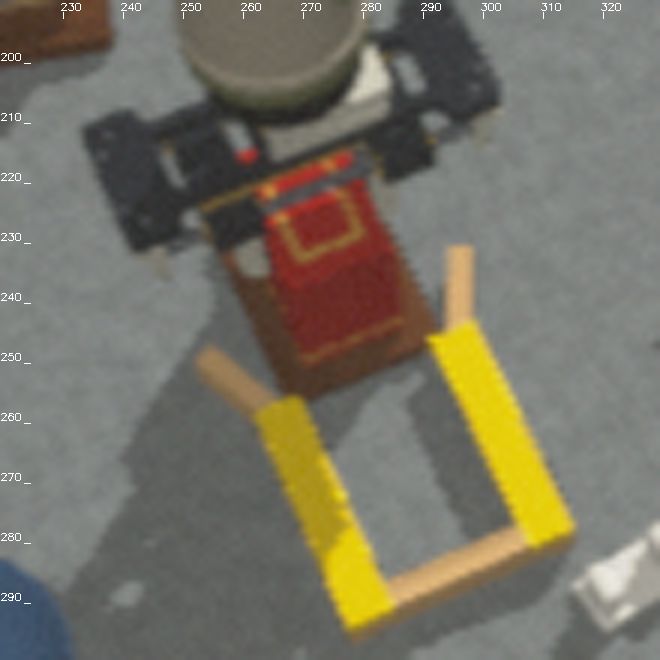

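```bash
python3 -m inch '{"dp":[[0.13,0,0.5],[0.13,0,1.5],[0.13,0,2.5],[0.13,0,3.5],[0.13,0,4.5],[0.13,0,5.5],[0.13,0,6.5],[0.13,0,7.5],[0.13,0,8.5],[0.13,0,9]],"turn":[[0,0,0],[0,0,0],[0,0,0],[0,0,0],[0,0,0],[0,0,0],[0,0,0],[0,0,0],[0,0,0],[0,0,0]],"hand":[4.5,4.5,4.5,4.5,4.5,4.5,4.5,4.5,4.5,4.5]}'; python3 - <<'E'
from h import *
to(.6485,-.2036,.0662,-102.1)
f=imaging.grab_frame("wrist");cv2.imwrite("pics/w4.png",f["frame"])
f=imaging.grab_frame("scene");crop(f["frame"],220,190,110,110,6,"c9.png")
E
```

```text
t: 6.0
tool_pos: [0.6254, -0.1977, 0.0662]
tool_rot: [-1.572, -0.0, -1.781]
ft_force: [-10.3, 3.0, 11.6]
gripper_width: 0.056
t 6.0 pos [ 0.6254 -0.1977  0.0662] rotdeg [ -90.07   -0.   -102.06] F [-10.3   3.   11.6] w 0.056
dp [ 0.09 -0.    2.38] turn [0.07 0.04 0.  ]
```

View pics/w4.png

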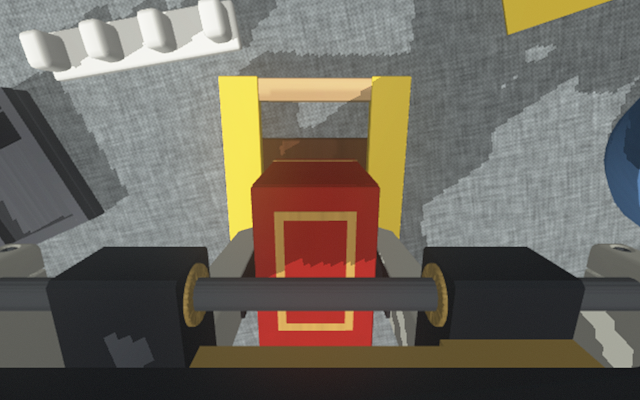

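View pics/c9.png

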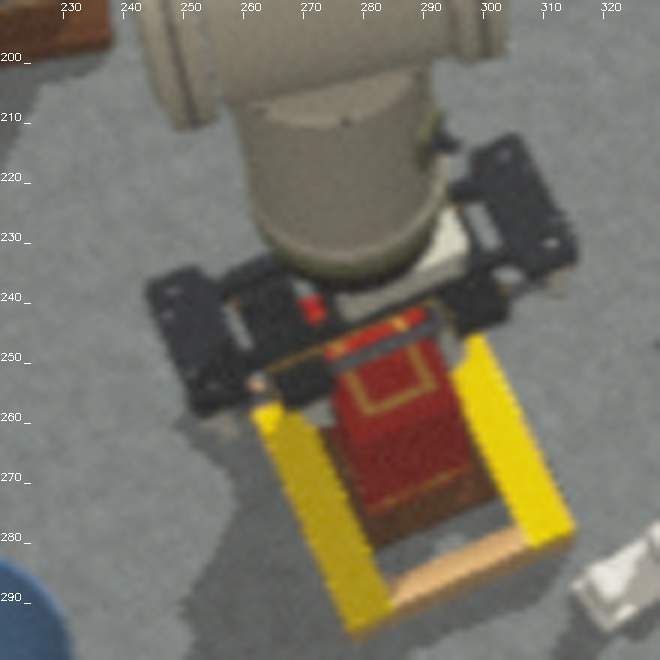

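```bash
python3 -m inch '{"dp":[[0,0,0.3],[0,0,0.6],[0,0,0.9],[0,0,1.2],[0,0,1.5],[0,0,1.7],[0,0,1.7]],"turn":[[0,0,0],[0,0,0],[0,0,0],[0,0,0],[0,0,0],[0,0,0],[0,0,0]],"hand":[4.5,4.5,4.5,4.5,4.5,4.5,4.5]}'; python3 -c "
from h import *
to(.6485,-.2036,.0662,-102.1)"
```

```text
t: 6.68
tool_pos: [0.6416, -0.2012, 0.0662]
tool_rot: [-1.572, -0.0, -1.781]
ft_force: [-1.6, 0.5, 4.0]
gripper_width: 0.0559
t 6.68 pos [ 0.6416 -0.2012  0.0662] rotdeg [ -90.06   -0.   -102.07] F [-1.6  0.5  4. ] w 0.0559
dp [0.09 0.   0.73] turn [0.06 0.03 0.  ]
```

Friction only so far. Creep on to the stop.

```bash
python3 -m inch '{"dp":[[0,0,0.1],[0,0,0.2],[0,0,0.3],[0,0,0.4],[0,0,0.5],[0,0,0.5]],"turn":[[0,0,0],[0,0,0],[0,0,0],[0,0,0],[0,0,0],[0,0,0]],"hand":[4.5,4.5,4.5,4.5,4.5,4.5]}'; python3 - <<'E'
from h import *
to(.6485,-.2036,.0662,-102.1)
f=imaging.grab_frame("wrist");crop(f["frame"],200,60,220,180,3.5,"c10.png")
E
```

```text
t: 7.18
tool_pos: [0.6462, -0.2022, 0.0662]
tool_rot: [-1.572, 0.0, -1.781]
ft_force: [-3.8, 0.7, 6.6]
gripper_width: 0.0555
t 7.18 pos [ 0.6462 -0.2022  0.0662] rotdeg [ -90.08    0.   -102.07] F [-3.8  0.7  6.6] w 0.0555
dp [0.09 0.   0.25] turn [ 0.08  0.03 -0.  ]
```

View pics/c10.png

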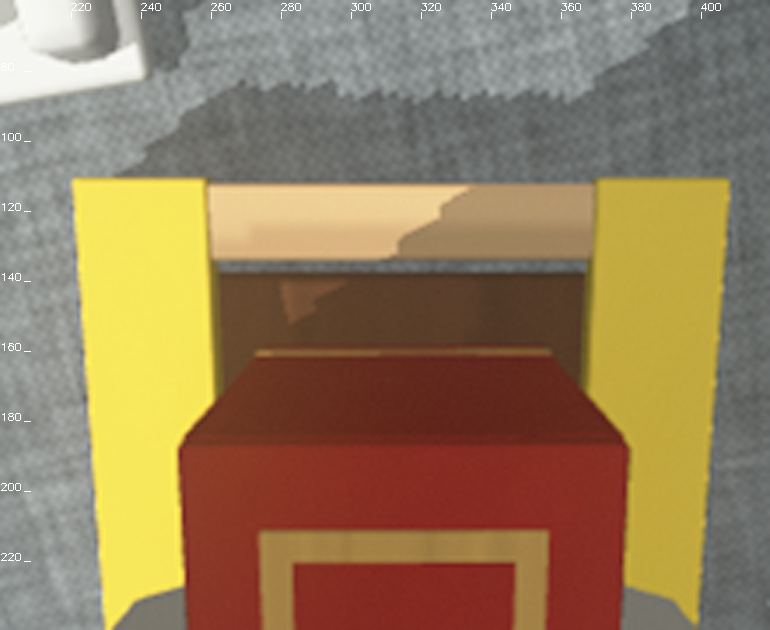

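A desk strip about 4 px wide (rows 134–137) still shows between the plinth and the stop, so roughly 2–3 mm to go.

```bash
python3 -m inch '{"dp":[[0,0,0.1],[0,0,0.2],[0,0,0.25],[0,0,0.3],[0,0,0.3]],"turn":[[0,0,0],[0,0,0],[0,0,0],[0,0,0],[0,0,0]],"hand":[4.5,4.5,4.5,4.5,4.5]}'; python3 - <<'E'
from h import *
to(.6485,-.2036,.0662,-102.1)
f=imaging.grab_frame("wrist");crop(f["frame"],200,60,220,180,3.5,"c11.png")
E
```

```text
t: 7.65
tool_pos: [0.649, -0.2028, 0.0662]
tool_rot: [-1.572, -0.0, -1.781]
ft_force: [-4.2, 0.6, 6.7]
gripper_width: 0.0561
t 7.65 pos [ 0.649  -0.2028  0.0662] rotdeg [ -90.09   -0.   -102.06] F [-4.2  0.6  6.7] w 0.0561
dp [ 0.09 -0.   -0.03] turn [0.09 0.04 0.  ]
```

View pics/c11.png

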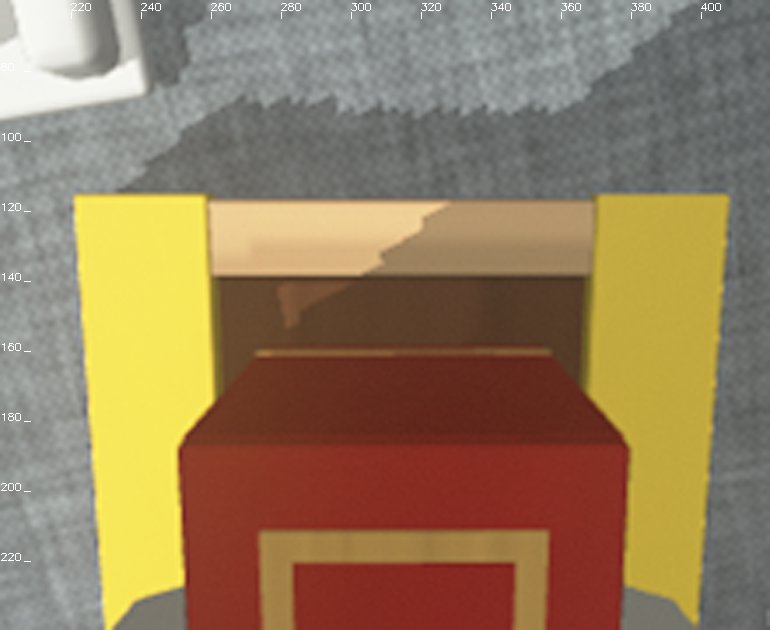

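Gap visually closed. Creep to a clear contact force.

```bash
python3 -m inch '{"dp":[[0,0,0.05],[0,0,0.1],[0,0,0.15],[0,0,0.15]],"turn":[[0,0,0],[0,0,0],[0,0,0],[0,0,0]],"hand":[4.5,4.5,4.5,4.5]}'; python3 -c "
from h import *
to(.6485,-.2036,.0662,-102.1)"
```

```text
t: 8.03
tool_pos: [0.65, -0.203, 0.0663]
tool_rot: [-1.574, 0.0, -1.781]
ft_force: [-7.3, 1.6, 8.6]
gripper_width: 0.0557
t 8.03 pos [ 0.65   -0.203   0.0663] rotdeg [ -90.16    0.   -102.07] F [-7.3  1.6  8.6] w 0.0557
dp [ 0.09  0.01 -0.13] turn [ 0.16  0.03 -0.  ]
```

```bash
python3 -m inch '{"dp":[[0,0,0.05],[0,0,0.1],[0,0,0.15],[0,0,0.15]],"turn":[[0,0,0],[0,0,0],[0,0,0],[0,0,0]],"hand":[4.5,4.5,4.5,4.5]}'; python3 - <<'E'
from h import *
to(.6485,-.2036,.0662,-102.1)
f=imaging.grab_frame("wrist");crop(f["frame"],200,60,220,180,3.5,"c12.png")
E
```

```text
t: 8.37
tool_pos: [0.6505, -0.2031, 0.0664]
tool_rot: [-1.576, 0.0, -1.782]
ft_force: [-12.3, 3.4, 13.3]
gripper_width: 0.0559
t 8.37 pos [ 0.6505 -0.2031  0.0664] rotdeg [-9.0280e+01  1.0000e-02 -1.0207e+02] F [-12.3   3.4  13.3] w 0.0559
dp [ 0.09  0.02 -0.18] turn [ 0.28  0.03 -0.01]
```

View pics/c12.png

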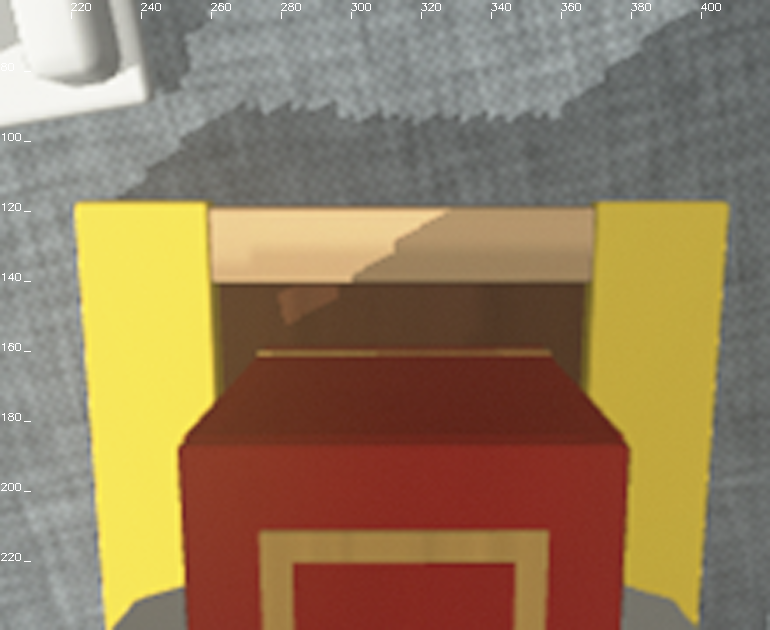

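```bash
python3 -m inch '{"dp":[[0,0,-0.1],[0,0,-0.2],[0,0,-0.2],[0,-0.2,-0.2],[0,-0.4,-0.2],[0,-0.6,-0.2],[0,-0.9,-0.2],[0,-1.2,-0.2]],"turn":[[0,0,0],[0,0,0],[0,0,0],[0,0,0],[0,0,0],[0,0,0],[0,0,0],[0,0,0]],"hand":[4.5,4.5,4.5,4.5,4.5,4.5,4.5,4.5]}'; python3 - <<'E'
from h import *
to(.6485,-.2036,.18,-102.1)
f=imaging.grab_frame("wrist");crop(f["frame"],200,60,220,180,3.5,"c13.png")
E
```

```text
t: 9.08
tool_pos: [0.6499, -0.2029, 0.0766]
tool_rot: [-1.574, 0.0, -1.781]
ft_force: [-0.6, -0.0, -8.7]
gripper_width: 0.0559
t 9.08 pos [ 0.6499 -0.2029  0.0766] rotdeg [-9.0160e+01  3.0000e-02 -1.0207e+02] F [-0.6 -0.  -8.7] w 0.0559
dp [  0.1  -10.34  -0.15] turn [ 0.16  0.03 -0.03]
```

View pics/c13.png

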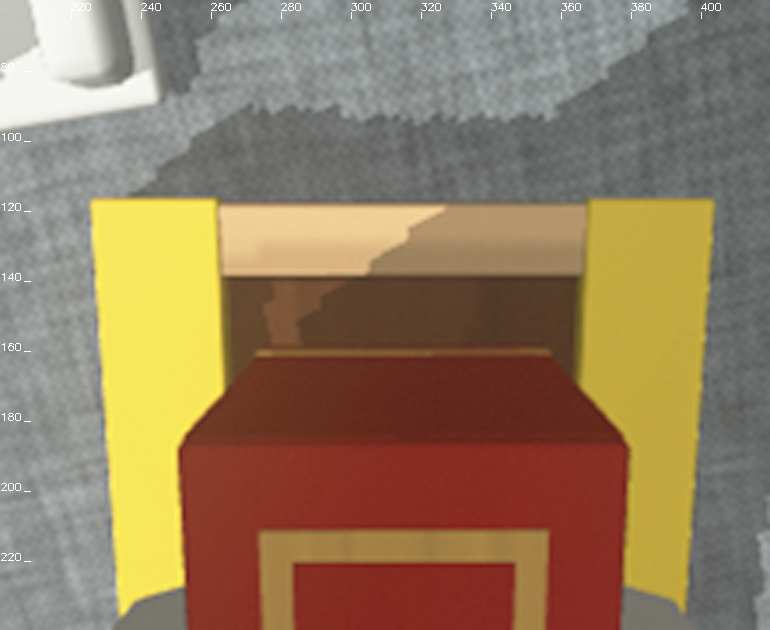

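```bash
python3 -m inch '{"dp":[[0,-0.5,0],[0,-1,0],[0,-1.5,0],[0,-2,0],[0,-2.5,0],[0,-3,0],[0,-3.5,0],[0,-4,0],[0,-4.5,0],[0,-5,0]],"turn":[[0,0,0],[0,0,0],[0,0,0],[0,0,0],[0,0,0],[0,0,0],[0,0,0],[0,0,0],[0,0,0],[0,0,0]],"hand":[4.5,4.5,4.5,4.5,4.5,4.5,4.5,4.5,4.5,4.5]}'; python3 -m inch '{"dp":[[0,-0.5,0],[0,-1,0],[0,-1.5,0],[0,-2.2,0],[0,-3,0],[0,-4,0],[0,-5,0],[0,-6,0],[0,-6.5,0],[0,-6.5,0]],"turn":[[0,0,0],[0,0,0],[0,0,0],[0,0,0],[0,0,0],[0,0,0],[0,0,0],[0,0,0],[0,0,0],[0,0,0]],"hand":[4.5,4.5,4.5,4.5,4.5,4.5,4.5,4.5,4.5,4.5]}'; python3 - <<'E'
from h import *
to(.6475,.2411,.1915,-102.1)
f=imaging.grab_frame("scene");crop(f["frame"],200,150,140,150,5,"c14.png")
E
```

```text
t: 9.97
tool_pos: [0.6514, -0.2035, 0.1292]
tool_rot: [-1.57, -0.0, -1.781]
ft_force: [1.0, -0.7, -2.0]
gripper_width: 0.0559
t: 10.8
tool_pos: [0.6521, -0.2037, 0.1957]
tool_rot: [-1.567, -0.001, -1.781]
ft_force: [-0.0, 0.5, -1.2]
gripper_width: 0.0561
t 10.8 pos [ 0.6521 -0.2037  0.1957] rotdeg [-8.9800e+01 -3.0000e-02 -1.0207e+02] F [-0.   0.5 -1.2] w 0.0561
dp [-43.4    0.36  -9.76] turn [-0.2   0.03  0.03]
```

View pics/c14.png

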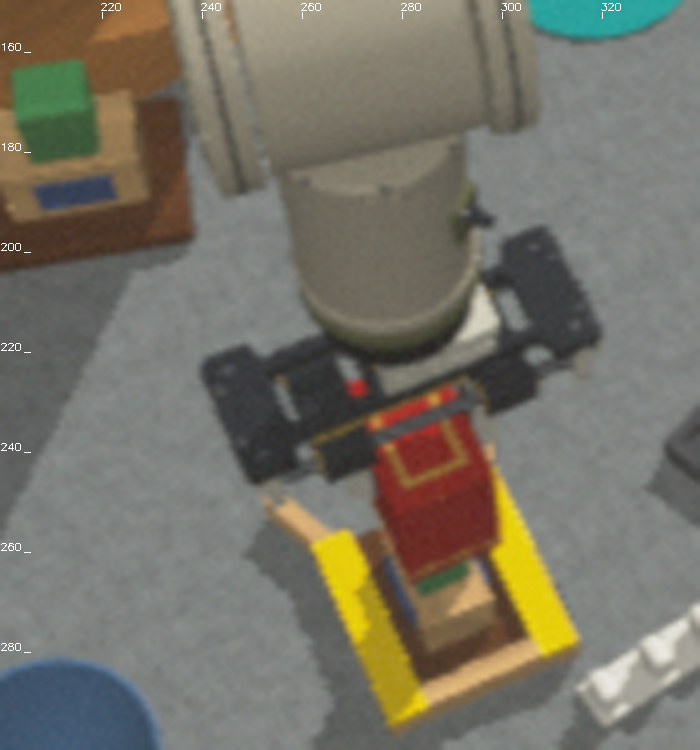

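```bash
python3 -m inch '{"dp":[[-2,0,-0.5],[-5,0,-1],[-9,0,-2],[-13,0,-3],[-17,0,-4],[-21,0,-5],[-25,0,-6],[-29,0,-7],[-32,0,-7.5],[-35,0,-8]],"turn":[[0,0,0],[0,0,0],[0,0,0],[0,0,0],[0,0,0],[0,0,0],[0,0,0],[0,0,0],[0,0,0],[-0.2,0,0]],"hand":[4.5,4.5,4.5,4.5,4.5,4.5,4.5,4.5,4.5,4.5]}'; python3 -m inch '{"dp":[[-3,0,-0.5],[-5.5,0,-1],[-7,0,-1.4],[-8,0,-1.7],[-8.3,0,-1.8],[-8.3,0,-1.8],[-8.3,0,-1.8]],"turn":[[0,0,0],[0,0,0],[0,0,0],[0,0,0],[0,0,0],[0,0,0],[0,0,0]],"hand":[4.5,4.5,4.5,4.5,4.5,4.5,4.5]}'; python3 - <<'E'
from h import *
to(.6475,.2411,.0605,-102.1)
for n in("scene","top","wrist"):
    s=bot.observe();f=imaging.grab_frame(n);cv2.imwrite(f"pics/{n}5.png",f["frame"])
E
```

```text
t: 11.68
tool_pos: [0.6451, 0.158, 0.1922]
tool_rot: [-1.575, -0.0, -1.78]
ft_force: [-0.0, 0.2, -2.2]
gripper_width: 0.0556
t: 12.27
tool_pos: [0.6459, 0.2393, 0.193]
tool_rot: [-1.574, -0.001, -1.782]
ft_force: [-0.4, -0.2, -1.1]
gripper_width: 0.0557
t 12.27 pos [0.6459 0.2393 0.193 ] rotdeg [-9.0200e+01 -4.0000e-02 -1.0212e+02] F [-0.4 -0.2 -1.1] w 0.0557
dp [-0.22 13.24  0.16] turn [ 0.2  -0.02  0.04]
```

View pics/scene5.png

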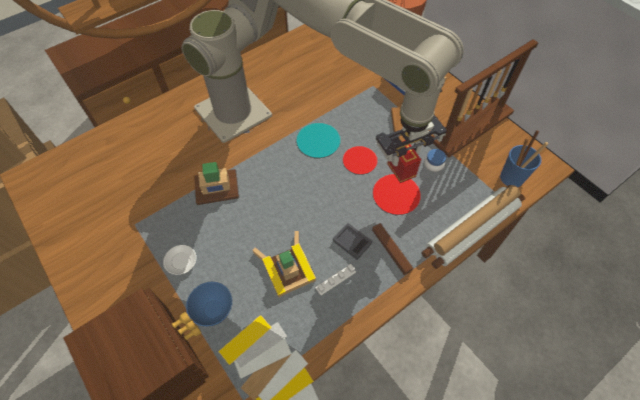

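View pics/wrist5.png

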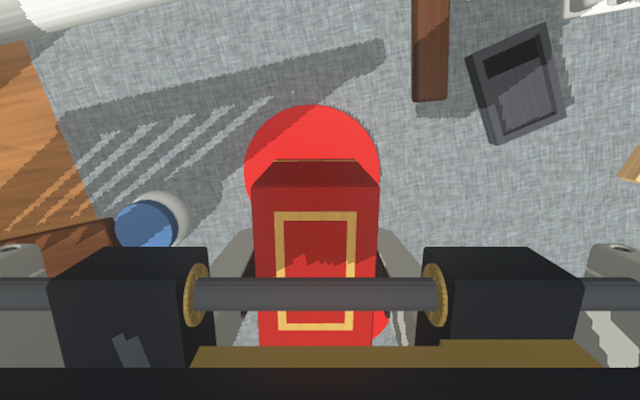

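```bash
python3 - <<'E'
from h import *
s=bot.observe();f=imaging.grab_frame("wrist")
T=np.eye(4);T[:3,:3]=Ro.from_euler("xyz",s["tool_rot"]).as_matrix();T[:3,3]=s["tool_pos"]
C=T@f["T_tool_cam"];f["R"]=C[:3,:3].T;f["t"]=-f["R"]@C[:3,3]
print(ray(f,(245,172),.004),ray(f,(381,172),.004),ray(f,(313,104.5),.004))
th=np.linspace(0,6.283,200)
im=f["frame"].copy()
P=np.array([proj(f,(.6475+.08*np.cos(a),.2411+.08*np.sin(a),.004)) for a in th])
print(P.min(0),P.max(0))
cv2.polylines(im,[P.astype(int)],True,(0,255,0)); crop(im,220,80,190,140,4,"c15.png")
E
```

```text
[0.66831864 0.31810638 0.004     ] [0.63490996 0.1636552  0.004     ] [0.72512922 0.22485174 0.004     ]
[244.80200343 103.84798219] [382.32419472 239.37914226]
```

View pics/c15.png

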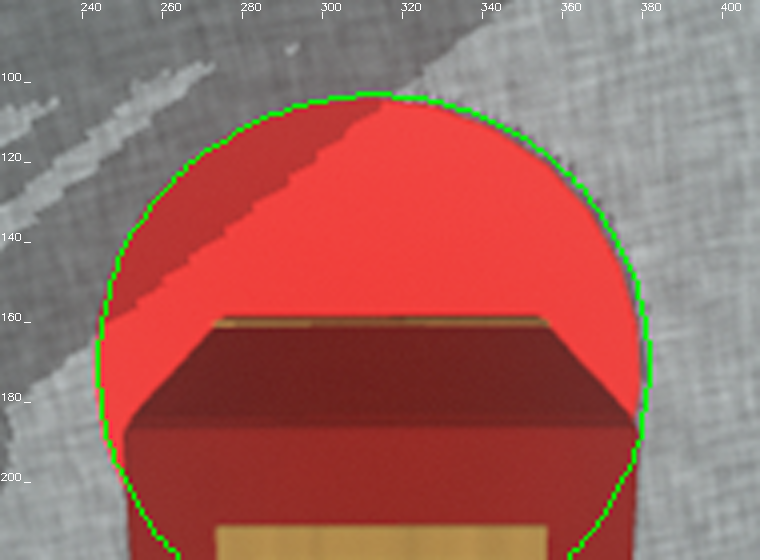

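```bash
python3 - <<'E'
from h import *
s=bot.observe();f=imaging.grab_frame("wrist")
T=np.eye(4);T[:3,:3]=Ro.from_euler("xyz",s["tool_rot"]).as_matrix();T[:3,3]=s["tool_pos"]
C=T@f["T_tool_cam"];f["R"]=C[:3,:3].T;f["t"]=-f["R"]@C[:3,3]
zb=s["tool_pos"][2]-.0662+.012
for u in [(273,159.5),(356,159.5)]:
    print((T[:3,:3].T@(ray(f,u,zb)-T[:3,3])).round(4))
for u in [(249.5,187),(378.5,187)]:
    print((T[:3,:3].T@(ray(f,u,zb+.091)-T[:3,3])).round(4))
to(.6473,.2415,.06,-102.1)
E
```

```text
[-0.0305  0.0541  0.0388]
[0.0287 0.0541 0.0388]
[-0.0285 -0.0369  0.0396]
[ 0.0266 -0.0369  0.0395]
t 12.52 pos [0.646  0.2395 0.1932] rotdeg [ -90.19   -0.   -102.15] F [ 0.4  0.4 -2.5] w 0.0558
dp [-0.22 13.32  0.13] turn [ 0.19 -0.05  0.  ]
```

```bash
python3 -m inch '{"dp":[[-0.13,1.5,0.3],[-0.13,3.5,0.3],[-0.13,5.5,0.3],[-0.13,7.5,0.3],[-0.13,9.5,0.3],[-0.13,11,0.3],[-0.13,12,0.3],[-0.13,12.6,0.3],[-0.13,12.9,0.3],[-0.13,12.9,0.3]],"turn":[[0.2,0,0],[0.2,0,0],[0.2,0,0],[0.2,0,0],[0.2,0,0],[0.2,0,0],[0.2,0,0],[0.2,0,0],[0.2,0,0],[0.2,0,0]],"hand":[4.5,4.5,4.5,4.5,4.5,4.5,4.5,4.5,4.5,4.5]}'; python3 -c "
from h import *
to(.6477,.2443,.0582,-102.1)"
```

```text
t: 13.35
tool_pos: [0.6487, 0.2413, 0.0641]
tool_rot: [-1.571, 0.0, -1.782]
ft_force: [0.5, 0.1, -1.7]
gripper_width: 0.0559
t 13.35 pos [0.6487 0.2413 0.0641] rotdeg [ -90.      0.   -102.08] F [ 0.5  0.1 -1.7] w 0.0559
dp [-0.27  0.59 -0.16] turn [-0.    0.02 -0.  ]
```

```bash
python3 -m inch '{"dp":[[0.1,0.15,0],[0.1,0.3,0],[0.1,0.4,0],[0.1,0.47,0],[0.1,0.54,0],[0.1,0.58,0],[0.1,0.58,0]],"turn":[[0,0,0],[0,0,0],[0,0,0],[0,0,0],[0,0,0],[0,0,0],[0,0,0]],"hand":[4.5,4.5,4.5,4.5,4.5,4.5,4.5]}'; python3 - <<'E'
from h import *
to(.6489,.2402,.0582,-102.1)
f=imaging.grab_frame("scene");crop(f["frame"],350,130,110,100,6,"c16.png")
E
```

```text
t: 13.93
tool_pos: [0.6483, 0.2404, 0.0582]
tool_rot: [-1.571, -0.0, -1.781]
ft_force: [-0.2, -0.4, -2.2]
gripper_width: 0.0559
t 13.93 pos [0.6483 0.2404 0.0582] rotdeg [ -90.     -0.   -102.07] F [-0.2 -0.4 -2.2] w 0.0559
dp [0.   0.   0.06] turn [0.   0.03 0.  ]
```

View pics/c16.png

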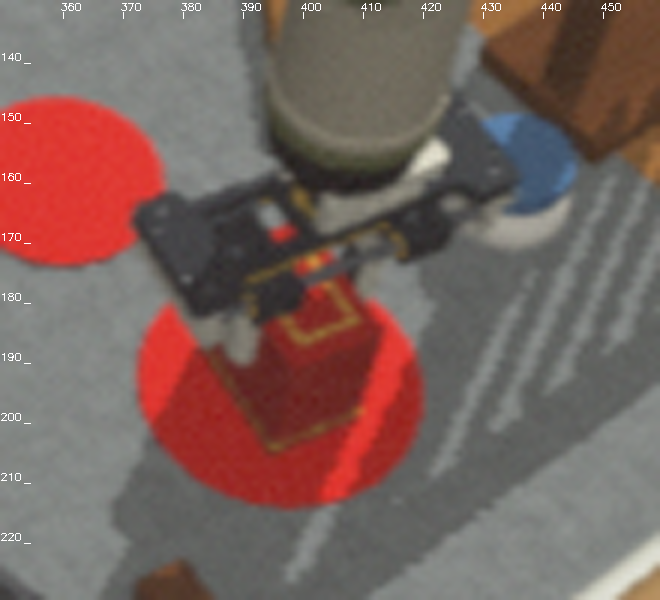

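```bash
python3 -m inch '{"dp":[[0,0.03,0],[0,0.06,0],[0,0.09,0],[0,0.09,0]],"turn":[[0,0,0],[0,0,0],[0,0,0],[0,0,0]],"hand":[4.5,4.5,4.5,4.5]}';  python3 -m inch '{"dp":[[0,0.03,0],[0,0.06,0],[0,0.06,0]],"turn":[[0,0,0],[0,0,0],[0,0,0]],"hand":[4.5,4.5,4.5]}'
```

```text
t: 14.32
tool_pos: [0.6484, 0.2404, 0.0582]
tool_rot: [-1.571, 0.0, -1.781]
ft_force: [-3.5, -0.5, 5.6]
gripper_width: 0.0559
t: 14.57
tool_pos: [0.6484, 0.2404, 0.0582]
tool_rot: [-1.57, 0.0, -1.781]
ft_force: [-6.1, -2.6, 9.4]
gripper_width: 0.0559
```

```bash
python3 -m inch '{"dp":[[0,-0.05,0],[0,-0.1,0],[0,-0.1,0],[0,-0.1,0],[0,-0.1,0],[0,-0.1,0],[0,-0.1,0],[0,-0.1,0],[0,-0.1,0],[0,-0.1,0]],"turn":[[0,0,0],[0,0,0],[0,0,0],[0,0,0],[0,0,0],[0,0,0],[0,0,0],[0,0,0],[0,0,0],[0,0,0]],"hand":[5.5,5.5,5.6,5.8,6.2,6.8,7.4,8,8.6,9]}'; python3 - <<'E'
from h import *
to(.6489,.2402,.2,-102.1)
f=imaging.grab_frame("wrist");cv2.imwrite("pics/w6.png",f["frame"])
E
```

```text
t: 15.4
tool_pos: [0.6483, 0.2403, 0.0577]
tool_rot: [-1.571, -0.0, -1.781]
ft_force: [-0.8, 0.7, -0.5]
gripper_width: 0.0875
t 15.4 pos [0.6483 0.2403 0.0577] rotdeg [ -90.     -0.   -102.07] F [-0.8  0.7 -0.5] w 0.0875
dp [  0.   -14.23   0.06] turn [0.   0.03 0.  ]
```

View pics/w6.png

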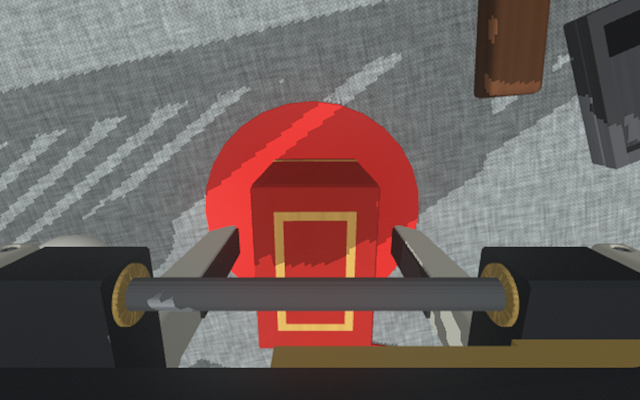

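The cover is free of both fingers and standing on the pad. Lift straight up, then back off a little.

```bash
python3 -m inch '{"dp":[[0,-0.5,0],[0,-1.5,0],[0,-3,0],[0,-5,0],[0,-8,0],[0,-11,0],[0,-14,0],[0,-17,0],[0,-18,0],[0,-18,0]],"turn":[[0,0,0],[0,0,0],[0,0,0],[0,0,0],[0,0,0],[0,0,0],[0,0,0],[0,0,0],[0,0,0],[0,0,0]],"hand":[9,9,9,9,9,9,9,9,9,9]}'; python3 -m inch '{"dp":[[0,0,-3],[0,0,-6],[2,0,-10],[5,0,-13],[8,0,-16],[11,0,-18],[14,0,-19],[16,0,-20],[16,0,-20],[16,0,-20]],"turn":[[0,0,0],[0,0,0],[0,0,0],[0,0,0],[0,0,0],[0,0,0],[0,0,0],[0,0,0],[0,0,0],[0,0,0]],"hand":[9,9,9,9,9,9,9,9,9,9]}'; python3 - <<'E'
from h import *
for n in("scene","top"):
    f=imaging.grab_frame(n);cv2.imwrite(f"pics/{n}7.png",f["frame"])
    if n=="top": crop(f["frame"],200,120,230,110,3.4,"c17.png")
    else: crop(f["frame"],230,140,220,165,3.6,"c18.png")
E
```

```text
t: 16.28
tool_pos: [0.6506, 0.241, 0.2446]
tool_rot: [-1.562, 0.005, -1.781]
ft_force: [0.1, 0.1, -0.7]
gripper_width: 0.0906
t: 17.12
tool_pos: [0.4186, 0.1251, 0.2369]
tool_rot: [-1.571, -0.0, -1.783]
ft_force: [-0.1, 0.2, -0.0]
gripper_width: 0.0901
```

View pics/c17.png

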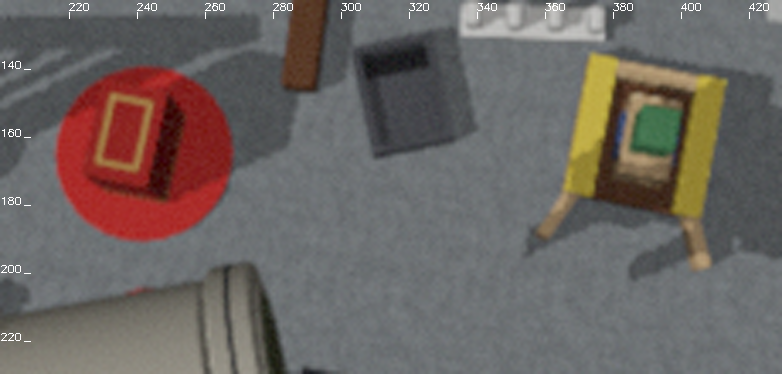

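View pics/c18.png

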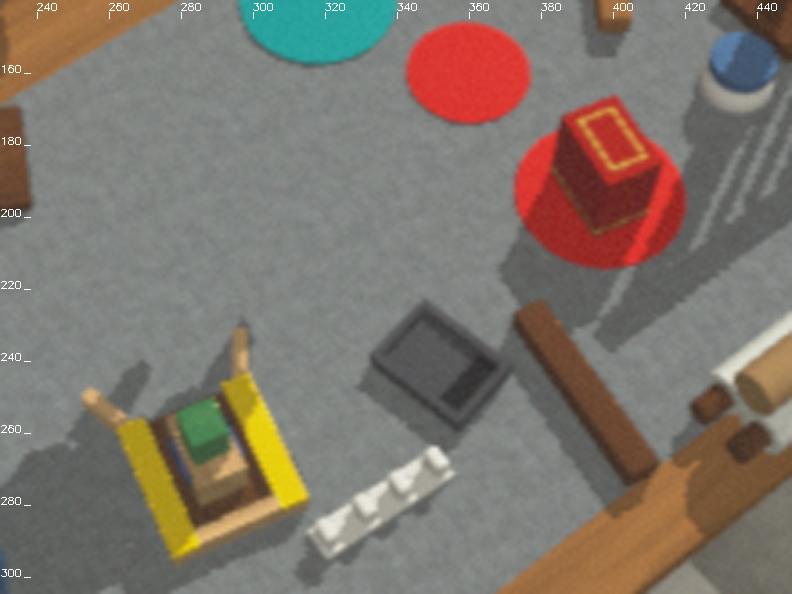

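View pics/scene7.png

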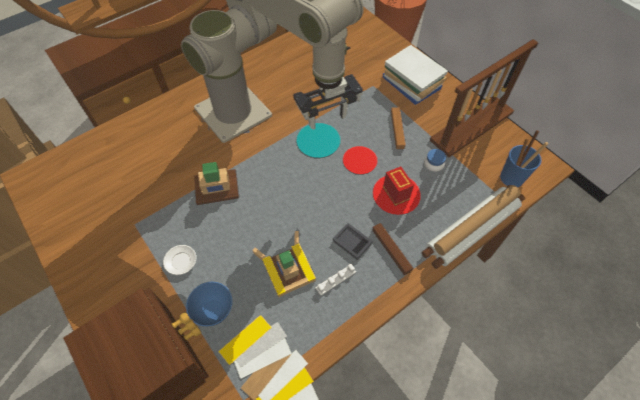

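```bash
python3 - <<'E'
from h import *
f=imaging.grab_frame("top");im=f["frame"]
a=cv2.imread("pics/top0.png");d=np.abs(im.astype(int)-a).max(2)
crop(im,215,135,60,60,6,"a.png");crop(im,355,130,60,60,6,"b.png")
cv2.imwrite("pics/c19.png",np.hstack([cv2.imread("pics/a.png"),cv2.imread("pics/b.png")]))
E
```

```text
(no output)
```

View pics/c19.png

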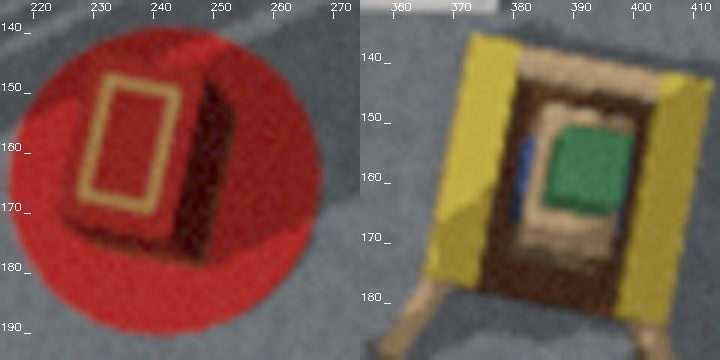

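```bash
python3 - <<'E'
from h import *
f=imaging.grab_frame("top");print(ray(f,(236.1,158.5),.095)[:2]-np.array([.6473,.2415]))
print(bot.observe()["t"],bot.observe()["qvel"].round(3))
from workcell import ticket
print(ticket.sign_off())
E
```

```text
[-0.00016422 -0.0020487 ]
17.3167 [ 0.004  0.004 -0.005 -0.001  0.002 -0.003]
the job is handed in; nothing more can be done
None
```

The base is in the keeper against the back stop, and the cover stands mouth down in the middle of the large red pad. I handed the job in at 17.3 s; the sign-off gives no verdict.

- **Slide-in:** I gripped the box by its cover and slid it flat through the mouth. At the stop the gap closed in the wrist view and the contact force rose to about 12 N. The force readings show the base was pressed down onto the desk during the slide.
- **Cover removal:** The lips held the base while the cover came off, with a pull of about 9 N. The base can rise up to 4 mm before the lips catch it, so it may have lifted that much then.
- **Set-down:** I released the cover after a light contact of about 9 N.

**Last checks:**
- The final pictures show the plinth under both yellow lips and touching the stop.
- The cover is upright, about 2 mm from the pad's centre.
- By eye the other things are where they were; I did not measure them.
- The robot is clear of everything.
- The two cameras placed the keeper about 4 mm apart along its axis, so I settled the final position by contact force and the wrist view.

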